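Lift the top stirrer bracket off a pile and set it on a lab lift

TASK

Lift the white stirrer bracket off the top of the pile and lay it flat, web upward, on the deck of the laboratory lift, centred and with its long side along the deck's long side. The steel slab and blue angle plate beneath it must stay where they are, and the flask, bottle and beaker must not be disturbed. Lower it gently until the deck carries it, and only then let go and move away.

Things in the scene. Friction and masses are not known exactly. Their poses are not given: they have to be found in the camera images.
- bracket: White cast bracket, an inverted shallow channel 150 long (x) x 84 wide (y) mm, 0.34 to 0.67 kg. Origin: centre of its underside, level with its flange feet; z points out of the plate on the web side. Flanges along both long edges, 8 thick, z 0 to 8; plate z 8 to 16; web and boss above. Centre of mass about x +3, y 0, z 18. At the start it leans about 20 deg about its own level x axis, +y side high.
- web (a point): Middle of the top edge of the bracket's web, (0, 0, 46) mm in the bracket's frame, axes as the bracket's. The web is the place to grip: a straight rib 12 thick (y -6 to +6), 30 high above the plate (z 16 to 46), from x -67 to +39. At its +x end stands an aluminium rod-clamp boss, 32 diameter, centred at x +52, top z 46, with a small black knob beyond.
- low_foot (a point): Outer edge of the bracket's -y flange foot, (0, -42, 0) mm in its frame. At the start this edge stands on the mat.
- high_flange (a point): Inner edge of the bracket's +y flange foot, (0, 34, 0) mm in its frame. At the start the bracket's underside rests on the blue plate's lip and this flange hangs 8 mm down behind it with about 4 mm play: it is hooked, and moving the bracket towards its -y side drags the blue plate. A straight lift of 15 mm frees it.
- angle: Blue angle plate, second in the pile, 150 (x) x 70 (y) x 8 mm, 0.3 kg, with a lip 6 thick along its -y edge whose top is 18 mm above its underside. Lies flat and loose on the slab. Origin: centre of underside. Must stay in place.
- slab: Steel slab at the bottom of the pile, 160 (x) x 85 (y) x 12 mm, 0.7 kg, loose on the mat. Origin: centre of underside. Must stay in place.
- mat: Fixed thin teal mat, 210 x 210 x 3 mm, under the pile. Origin: centre of underside, on the bench.
- lift: Fixed base of a motorised laboratory lift, grey, 150 (x) x 110 (y) x 50 mm high; origin at the centre of its underside, on the bench. It carries the deck.
- lift_axis (a point): Centre of the top of the lift's base, 50 mm above the bench. Centred above it, with the same yaw, is a level deck 190 (x) x 120 (y) mm, aluminium topped with a springy grey pad that gives 1 mm per 6 N. Its height differs each time and is not reported: the pad's top is 75 to 120 mm above the bench, and the lift does not move in use. Find it by touch or sight.
- flask: Bystander: conical glass flask, base 82 diameter, 120 high. Origin: centre of underside.
- reagent: Bystander: amber bottle, 60 diameter, 140 high. Origin: centre of underside.
- beaker: Bystander: white beaker, 70 diameter, 85 high. Origin: centre of underside.
Mind the look-alikes: they are no part of the job. There is more than one size of the lift; the job needs the larger.

How it is judged (in metres and radians):
On the way, in this order (a step that is already met when the one before it is completed fails the run):
1. the bracket is held in the gripper, well clear above the pile and the bench (height (world z) of bracket above 0.07 m and contact force between the fingers and bracket above 1 N and contact force between bracket and angle below 0.1 N and contact force between bracket and lift below 0.1 N), for 0.2 s.
2. the bracket, still between the fingers, is resting on the lift's deck without falling on it (contact force between bracket and lift above 1 N and contact force between the fingers and bracket above 1 N and linear speed of bracket below 0.05 m/s), for 0.1 s.
At the end, for the whole second after the job is handed in: The bracket lies flat on the lift's deck (tilt under 0.06 rad), web up, its centre within 20 mm of the deck's centre, its long side within 0.17 rad of the deck's, released and at rest; the angle plate and slab are within 10 mm of where they started, the flask, bottle and beaker within 30 mm (horizontal distance between bracket and lift below 0.02 m and angle between the x axis of bracket and the x axis of lift, either way round below 0.17 rad and angle between bracket's own z axis and vertical below 0.06 rad and contact force between bracket and lift above 1 N and linear speed of bracket below 0.02 m/s and contact force between the fingers and bracket below 0.1 N and distance of each of angle, slab from where it was at the start of the episode below 0.01 m and distance of each of flask, reagent, beaker from where it was at the start of the episode below 0.03 m); the robot touches nothing.
It fails at once if the blue angle plate or the steel slab is dragged more than 10 mm (distance of any of angle, slab from where it was at the start of the episode above 0.01 m).
It fails at once if the bracket is banged on or pressed into the deck with more than 40 N (contact force between bracket and lift above 40 N).
It fails at once if the flask, bottle or beaker is pushed more than 30 mm or tipped (distance of any of flask, reagent, beaker from where it was at the start of the episode above 0.03 m or angle between any of flask, reagent, beaker's own z axis and vertical above 0.5 rad).
It also fails if it takes over 51 s, if anything falls off the work surface, if the arm or the gripper's body presses on something with over 40 N, if the wrist force passes 120 N, or if a joint passes its speed limit or range.

ROBOT

A 6-joint arm with a two-finger parallel gripper is mounted at the origin on the work surface. World frame = base frame: x ahead of the robot, y to its left, z up, the work surface at z = 0. Lengths are in m, angles in degrees, forces in N, time in s.
With the tool pointing down it reaches from about 0.4 to 0.825 m from the base axis. Payload 7 kg.
Tool frame: the origin (TCP) lies on the centre line of the jaws, within the pads' length; the fingertips stand 11 mm ahead of it and the grasp point (between the pads) lies 8 mm behind it; z points along the fingers, y is the line along which they close (so a half turn about z gives the same grasp; the last joint's range is limited). The gripper opens to 88 mm and grips with 3 to 60 N. Pads are 19 mm wide; open, the fingers measure 130 mm over their backs; the gripper's body (78 mm by 193 mm) begins 47 mm behind the grasp point.
Start: joints at [-49.211, 20.546, 0.682, 0, -70.136, -16.507], TCP at [0.278, -0.615, 0.205] pointing down, gripper open.
Joint ranges: [-176.03, 176.03], [-82.01, 121.73], [-58.28, 71.71], [-173.87, 95.51], [-174.79, -0.11], [-173.66, 173.66]. Speed limits (degrees/s): [136.94, 136.94, 172.46, 180, 180, 180].

INTERFACE

Orientations are given as [roll, pitch, yaw] about the fixed x, y, z axes, in that order (R = Rz(yaw) Ry(pitch) Rx(roll)).
In Python, from plant import r, capture, camera_model, job gives the robot as it stands.
- The arm moves only by the tool drive_tool, never from a script. Its argument "increments" is a list that holds one entry, the list of rows, each a list of 5 numbers: the gripper's target within -1 to 1 (fully open at 1, half-way at 0, shut at -1), then the shift along the tool's x, y, z scaled (see below), then the turn about the tool's z scaled (see below). In form: [[[gripper, tx, ty, tz, roll], ...]]. A call has 1 to 5 rows; each row is the pose to reach, as a shift and turn from the pose commanded when the call began, along the tool's axes at that moment, turning the shorter way round; what a row does not reach only later rows make up. The controller multiplies each number of a shift by 120 mm and each number of a turn by 360 degrees. A row lasts 1/8 s, in which the tool goes at most 62.5 mm and 10.7 degrees, less where a joint would pass 70% of its speed; a pose out of reach is approached as far as the arm can. A call with a number of a shift or a turn outside -1 to 1 is refused whole. A call with a gripper value outside its range is refused whole. The fingers move at their own pace and stop on an object; "squeeze" is the grip in N (left out, the last holds). Time passes only in rows, so rows that repeat a pose let the fingers close. It gives the time, the measured TCP pose, the force, the opening and the grip force at its end, in the units of the state.
- r.get_state(): the state, without advancing time (a new reading comes with each control period).
- capture(name): name is "side" or "top"; returns the picture (420x560x3 uint8, red, green, blue); there is no depth.
- camera_model(name): a dict with "camera_matrix" (3x3 intrinsics, pixels), "rvec" (rotation vector, rad) and "tvec" (3), from world to camera coordinates, as OpenCV has them. Camera axes: x right, y down, z forward; pixel columns grow to the right and rows downward; lengths in m; the calibration is good to about 2 mm. A picture is of the moment at which its call begins. camera_model takes no time and is no camera call.
- job.close_job(): hands the job in; it is judged then, once.
The state is a dict: "time_s": time; "joints": joint angles; "qd": joint speeds; "joint_torque": joint torques, N m; "tcp_pos": TCP position; "eef_rot": TCP orientation; "contact_force": force on the tool from outside, world axes, zero at the start; "moment": the same for the moment, N m; "gripper_width": finger opening in m; "gripper_force": force on a finger pad.
Only numpy, scipy, OpenCV 4.12 (cv2) and the standard library are available. Lean on these libraries where they do the work, as an engineer would, in place of code of your own. Each camera call takes 0.05 s, during which the arm holds its last target. There are 200 camera calls.

## Working session

There is one attempt and no reset: what is moved stays moved. The work goes in short steps, Python scripts to look and compute and a tool call to move; the robot and the scene stay as the last step left them, time stands still between calls to the robot, and variables do not carry over. Pictures are saved under pics/ and viewed, at most 10 in all, crops included, and the job is handed in when it is done.

Besides the shell and the picture viewer there is one more tool, called after "Emit:" as name(argument=value, ...), one argument or row to a line, values as JSON. drive_tool: Moves the arm, as the interface text tells. Its arguments: {"type":"object","properties":{"increments":{"type":"array"},"squeeze":{"type":"number"}},"required":["increments"]}

```bash
mkdir -p pics; python3 - <<'E'
from plant import r,capture,camera_model
import cv2
for n in("side","top"):
    cv2.imwrite(f"pics/{n}0.png",capture(n)[:,:,::-1]); m=camera_model(n); print(n,m)
print(r.get_state())
E
```

```text
side {'camera_matrix': array([[378.93617645,   0.        , 277.6469382 ],
       [  0.        , 378.93617645, 209.99542212],
       [  0.        ,   0.        ,   1.        ]]), 'rvec': array([ 0.13869179, -2.75987222,  1.4343141 ]), 'tvec': array([0.55603907, 0.08550763, 0.8230843 ])}
top {'camera_matrix': array([[475.32809506,   0.        , 280.35633247],
       [  0.        , 475.32809506, 205.56500938],
       [  0.        ,   0.        ,   1.        ]]), 'rvec': array([ 2.189247  , -2.19691881,  0.06767318]), 'tvec': array([1.02920749e-05, 5.44812637e-01, 1.34787707e+00])}
{'time_s': 0.1, 'joints': array([-4.92115503e+01,  2.05854694e+01,  6.39227592e-01, -1.97326540e-02,
       -7.01345333e+01, -1.65065852e+01]), 'qd': array([-0.01131578, -0.13871551,  0.11817872, -0.0571053 ,  0.01465689,
        0.08765448]), 'joint_torque': array([-4.01343505e-04, -5.84164560e+01,  2.93749666e+01,  7.01539814e+00,
        1.00860855e-02, -4.98177781e-05]), 'tcp_pos': array([ 0.27736849, -0.614868  ,  0.20393268]), 'eef_rot': array([ 1.79917283e+02, -5.16608591e-03, -1.55724850e+02]), 'contact_force': array([-0.08278459,  0.02059588, -0.91899886]), 'moment': array([ 0.04995535, -0.03827623,  0.06076604]), 'gripper_force': 0.0, 'gripper_width': 0.08735050803574877}
```

View pics/side0.png

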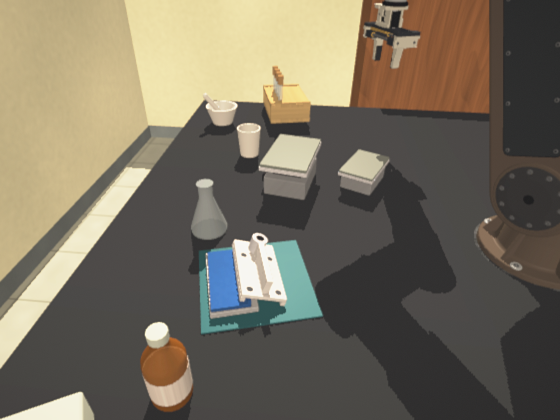

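View pics/top0.png

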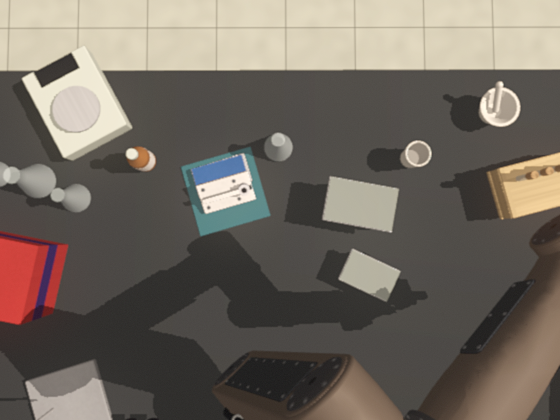

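Side view: the bracket is at (258,268), the large lift at (291,165), and a smaller look-alike lift at (363,172). Top view: bracket (225,193), large lift (361,204), small lift (370,275). Other light-coloured objects that could be confused are the balance (75,105 top), the grey box (70,395 top) and the beaker (416,154 top). I choose the white bracket on the teal mat and the larger lift, and check both in enlarged crops.

```bash
python3 - <<'E'
import cv2
t=cv2.imread("pics/top0.png");s=cv2.imread("pics/side0.png")
def crop(im,x,y,w,h,k,fn):
    c=cv2.resize(im[y:y+h,x:x+w],None,fx=k,fy=k,interpolation=cv2.INTER_CUBIC)
    for i in range(0,w,10):
        cv2.line(c,(int(i*k),0),(int(i*k),8 if (x+i)%50 else 16),(0,255,255),1)
        if (x+i)%20==0: cv2.putText(c,str(x+i),(int(i*k)+1,26),0,.35,(0,255,255),1)
    for i in range(0,h,10):
        cv2.line(c,(0,int(i*k)),(8,int(i*k)),(0,255,255),1)
        if (y+i)%20==0: cv2.putText(c,str(y+i),(10,int(i*k)+4),0,.35,(0,255,255),1)
    return c
a=crop(t,180,140,90,100,6,"");b=crop(t,310,160,100,90,6,"")
cv2.imwrite("pics/c1.png",cv2.resize(crop(t,180,150,220,90,3.6,""),None,fx=1,fy=1))
p=crop(s,195,225,130,100,6,"");cv2.imwrite("pics/c2.png",p)
q=crop(s,245,120,90,90,6,"");cv2.imwrite("pics/c3.png",q)
cv2.imwrite("pics/c1.png",a)
E
```

```text
(no output)
```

View pics/c1.png

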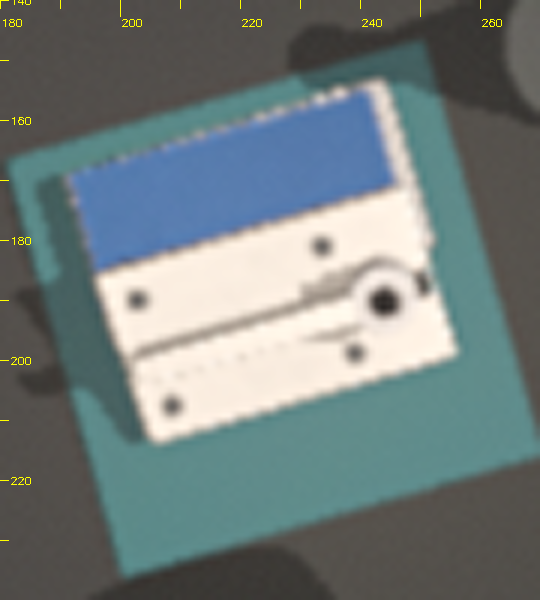

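View pics/c2.png

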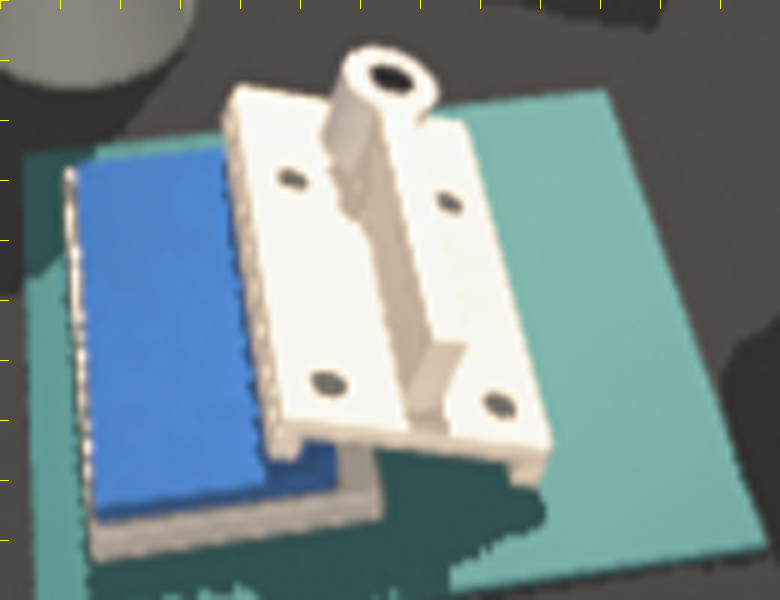

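View pics/c3.png

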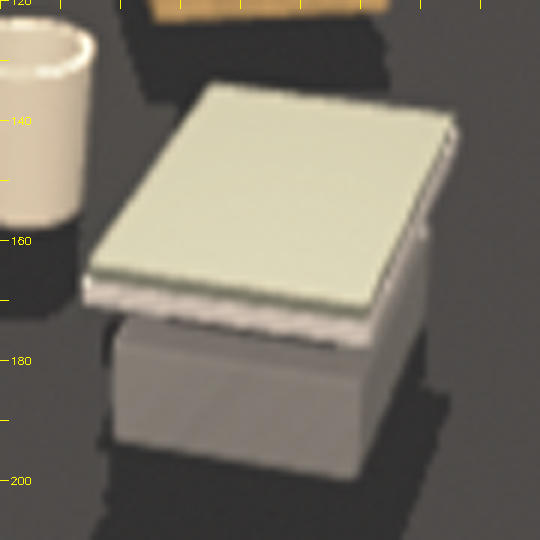

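The crops confirm the choice. Side crop: white bracket with boss top at (260,238) and web end top at (267–272,282). Its plate corners are (234,240), (272.5,245), (242.5,294) and (287,299). Large deck corners, side: (280,134), (321,139), (306,171), (260.5,165).

```bash
cat >h.py <<'E'
import numpy as np,cv2
from scipy.optimize import least_squares
from scipy.spatial.transform import Rotation as R
from plant import camera_model
M={n:camera_model(n) for n in("side","top")}
def proj(n,P):
    m=M[n];return cv2.projectPoints(np.asarray(P,float).reshape(-1,3),m["rvec"],m["tvec"],m["camera_matrix"],None)[0][:,0]
def ray(n,uv,z):
    m=M[n];Rm=cv2.Rodrigues(m["rvec"])[0];c=-Rm.T@m["tvec"];d=Rm.T@np.linalg.solve(m["camera_matrix"],[*uv,1]);return c+d*(z-c[2])/d[2]
def fit(obs,p0):
    f=lambda p:np.concatenate([(proj(n,R.from_euler("xyz",p[3:]).apply(np.array(P)/1e3)+p[:3])-uv).ravel() for n,P,uv in obs])
    s=least_squares(f,p0,loss="soft_l1");return s.x,f(s.x).reshape(-1,2)
E
python3 - <<'E'
from h import *
t=cv2.imread("pics/top0.png")
obs=[("top",(-75,42,16),(195.8,185.5)),("top",(-75,-42,16),(205.8,213.8)),("top",(75,-42,16),(256.2,198.7)),("top",(52,0,46),(244,190)),
("side",(75,42,16),(234.2,239.7)),("side",(75,-42,16),(272.5,245.3)),("side",(-75,42,16),(242.5,294.2)),("side",(-75,-42,16),(286.7,299.2)),("side",(52,0,46),(260,238)),("side",(-67,6,46),(267.2,281.7)),("side",(-67,-6,46),(272.5,282.5))]
a=ray("top",(205.8,213.8),.02);b=ray("top",(256.2,198.7),.02);c=ray("top",(225,193),.04)
yaw=np.arctan2(*(b-a)[1::-1])
p,e=fit(obs,[*c,.35,0,yaw]);print("bracket",p[:3],np.degrees(p[3:]));print(e.round(1))
rot=R.from_euler("xyz",p[3:]); print("zaxis",rot.as_matrix()[:,2],"lowfoot z",(rot.apply([0,-.042,0])+p[:3]),"web",rot.apply([0,0,.046])+p[:3])
# lift
sub=t[165:245,312:410]; g=cv2.cvtColor(sub,cv2.COLOR_BGR2GRAY); m=(g>125).astype(np.uint8)
cs,_=cv2.findContours(m,0,2);cn=max(cs,key=cv2.contourArea);
ap=cv2.approxPolyDP(cn,4,True)[:,0]+[312,165];print(ap,cv2.contourArea(cn))
sd=np.array([(280.3,133.8),(321.2,139.2),(305.8,171.3),(260.5,164.7)])
tp=ap.astype(float)
def pick(n,uv,p):
    q=proj(n,corn(p));return (q[:,None]-uv[None]) 
def corn(p):
    return R.from_euler("z",p[3]).apply(np.array([(95,60,0),(95,-60,0),(-95,-60,0),(-95,60,0)])/1e3)+p[:3]
def f(p):
    o=[]
    for n,uv in(("top",tp),("side",sd)):
        d=pick(n,uv,p);i=np.linalg.norm(d,axis=2).argmin(1);o.append(d[range(4),i].ravel())
    return np.concatenate(o)
best=None
for z in(.08,.1,.12):
    c=ray("top",tp.mean(0),z);q=[ray("top",u,z) for u in tp];ed=max(((q[i]-q[i-1]) for i in range(4)),key=np.linalg.norm)
    s=least_squares(f,[*c,np.arctan2(ed[1],ed[0])])
    if best is None or s.cost<best.cost:best=s
print("lift",best.x[:3],np.degrees(best.x[3]),f(best.x).reshape(-1,2).round(1))
for nm,uv,z in(("flask",(278,146),.11),("beaker",(416,154),.085),("reagent",(140,158),.13),("small",(370,275),.08)):print(nm,ray("top",uv,z))
E
```

```text
bracket [0.58615234 0.15274163 0.01462452] [ 19.32938591  -0.17924769 -74.05473163]
[[ 0.6  0.7]
 [-0.2 -0.1]
 [-0.3  0.4]
 [ 0.2  0.1]
 [-0.3 -0.6]
 [-0.1  0.1]
 [-0.5  0.5]
 [ 0.3  0.5]
 [-0.2  0.2]
 [-0.5 -0.4]
 [ 0.7 -0.4]]
zaxis [-0.3190741  -0.08809302  0.9436267 ] lowfoot z [0.54805665 0.141812   0.00072265] web [0.57147493 0.14868935 0.05803135]
[[329 177]
 [323 219]
 [391 232]
 [397 188]] 2996.0
lift [ 0.54287963 -0.21734668  0.09533146] 79.86325157898547 [[-1.2  1.1]
 [ 0.2 -0.5]
 [ 1.3  0.6]
 [ 0.3  0.2]
 [ 1.4  0.4]
 [-1.8 -0.1]
 [-1.1  0. ]
 [ 0.1  0. ]]
flask [0.69987195 0.00416313 0.11      ]
beaker [ 0.68120527 -0.37434769  0.085     ]
reagent [0.66527523 0.36887433 0.13      ]
small [ 0.35154379 -0.24418996  0.08      ]
```

Fit is consistent to sub-pixel accuracy: bracket web grip point at about (0.575, 0.147), grip TCP z about 0.058, tool yaw −74°. Lift centre (0.543, −0.217), deck about 0.095, yaw 80°. I'm moving toward the bracket.

Emit:
drive_tool(
  increments=[
    [[-0.18, -0.4, 0.4, 0, 0], [-0.18, -0.8, 0.8, -0.1, 0], [-0.18, -1, 0.97, -0.1, 0]],
  ],
)

```text
time_s: 0.48
tcp_pos: [0.3395, -0.4579, 0.2172]
eef_rot: [-180.0, 0.0, -155.7]
contact_force: [0.7, -0.4, 0.5]
gripper_width: 0.0629
gripper_force: 0.0
```

Emit:
drive_tool(
  increments=[
    [[-0.18, -0.4, 0.4, 0, 0], [-0.18, -0.8, 0.8, 0, 0], [-0.18, -1, 0.97, 0, 0]],
  ],
)

```text
time_s: 0.85
tcp_pos: [0.4009, -0.3021, 0.2168]
eef_rot: [180.0, 0.0, -155.7]
contact_force: [1.1, 0.0, 0.4]
gripper_width: 0.0376
gripper_force: 0.0
```

Emit:
drive_tool(
  increments=[
    [[-0.18, -0.4, 0.4, 0, 0], [-0.18, -0.8, 0.8, 0, 0], [-0.18, -1, 0.97, 0, 0]],
  ],
)

```text
time_s: 1.23
tcp_pos: [0.4624, -0.1466, 0.2168]
eef_rot: [180.0, 0.0, -155.6]
contact_force: [-0.1, -0.3, 0.8]
gripper_width: 0.0363
gripper_force: 0.0
```

Emit:
drive_tool(
  increments=[
    [[-0.18, -0.4, 0.4, 0, -0.029], [-0.18, -0.8, 0.8, 0, -0.058], [-0.18, -1, 0.97, 0, -0.086], [-0.18, -1, 0.97, 0, -0.115], [-0.18, -1, 0.97, 0, -0.13]],
  ],
)

```text
time_s: 1.85
tcp_pos: [0.5234, 0.0073, 0.2162]
eef_rot: [179.9, -0.0, -108.6]
contact_force: [-0.6, -0.1, 1.3]
gripper_width: 0.0361
gripper_force: 0.0
```

Emit:
drive_tool(
  increments=[
    [[-0.18, 0, 0, 0, -0.029], [-0.18, 0, 0, 0, -0.058], [-0.18, 0, 0, 0, -0.086], [-0.18, 0, 0, 0, -0.097], [-0.18, 0, 0, 0, -0.097]],
  ],
)

```text
time_s: 2.48
tcp_pos: [0.5234, 0.0065, 0.2165]
eef_rot: [180.0, 0.0, -74.0]
contact_force: [0.1, -0.3, 0.1]
gripper_width: 0.0357
gripper_force: 0.0
```

Emit:
drive_tool(
  increments=[
    [[-0.18, -0.4, -0.29, 0.2, 0], [-0.18, -0.8, -0.59, 0.5, 0], [-0.18, -1, -0.735, 0.8, 0], [-0.18, -1, -0.735, 1, 0], [-0.18, -1, -0.735, 1, 0]],
  ],
)

```text
time_s: 3.1
tcp_pos: [0.5738, 0.1458, 0.0944]
eef_rot: [179.7, -0.1, -74.1]
contact_force: [1.5, -0.2, 1.6]
gripper_width: 0.0363
gripper_force: 0.0
```

```bash
python3 - <<'E'
from plant import capture,r
import cv2,numpy as np
a=cv2.resize(capture("side")[205:310,195:330,::-1],None,fx=4,fy=4,interpolation=2)
b=cv2.resize(capture("top")[140:240,180:270,::-1],None,fx=4,fy=4,interpolation=2)[:400]
im=np.zeros((420,540+360-100,3),np.uint8);im[:420,:540]=a;im[:400,540:]=b[:,50:310];cv2.imwrite("pics/n1.png",im)
s=r.get_state();print(s["tcp_pos"],s["eef_rot"])
E
```

```text
[0.57567661 0.14602595 0.09746054] [-1.79979955e+02 -1.77769765e-02 -7.40453551e+01]
```

View pics/n1.png

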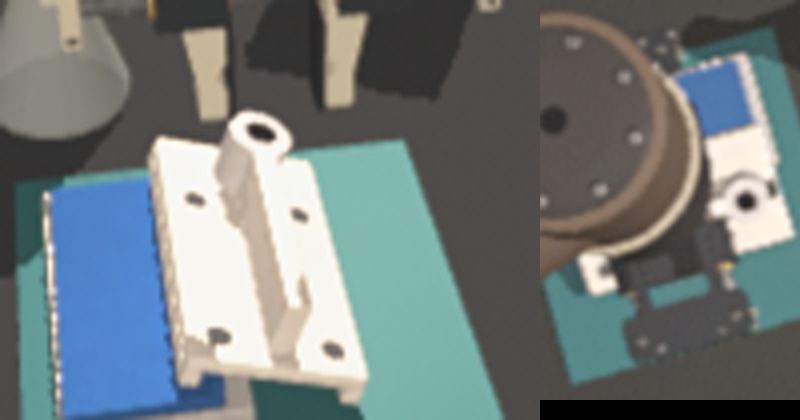

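The open fingers stand above the bracket. In side pixels the left tip is at about (248,234) and the right at about (279,231). I compare these with projected positions.

```bash
python3 - <<'E'
from h import *
y=np.radians(-74.05);ty=np.array([np.sin(y),-np.cos(y),0]);tx=np.array([np.cos(y),np.sin(y),0])
for z in(.0865,.047):
  c=np.array([.5757,.146,z])
  print(z,[proj("side",c+s*ty*w).round(1).tolist() for s in(-1,1) for w in(.018,.025)])
E
```

```text
0.0865 [[[251.9, 244.0]], [[248.1, 244.4]], [[271.4, 241.9]], [[275.1, 241.5]]]
0.047 [[[252.4, 260.1]], [[248.7, 260.6]], [[271.2, 258.0]], [[274.9, 257.5]]]
```

```bash
python3 - <<'E'
from h import *
from plant import capture
y=np.radians(-155.72);ty=np.array([np.sin(y),-np.cos(y),0])
c=np.array([.2774,-.6149,.193])
print([proj("side",c+s*ty*.044+[0,0,dz]).round(1).tolist() for s in(-1,1) for dz in(0,.02)])
a=cv2.resize(cv2.imread("pics/side0.png")[0:80,350:430],None,fx=5,fy=5,interpolation=2)
b=cv2.resize(capture("side")[205:275,235:295,::-1],None,fx=5.7,fy=5.7,interpolation=2)
b=cv2.convertScaleAbs(b,alpha=2.0,beta=20);a=cv2.convertScaleAbs(a,alpha=1.5)
im=np.zeros((400,760,3),np.uint8);im[:,:400]=a;im[:b.shape[0],400:400+b.shape[1]]=b;cv2.imwrite("pics/n2.png",im)
E
```

```text
[[[375.0, 70.4]], [[376.0, 64.2]], [[389.6, 77.8]], [[390.8, 71.2]]]
```

View pics/n2.png

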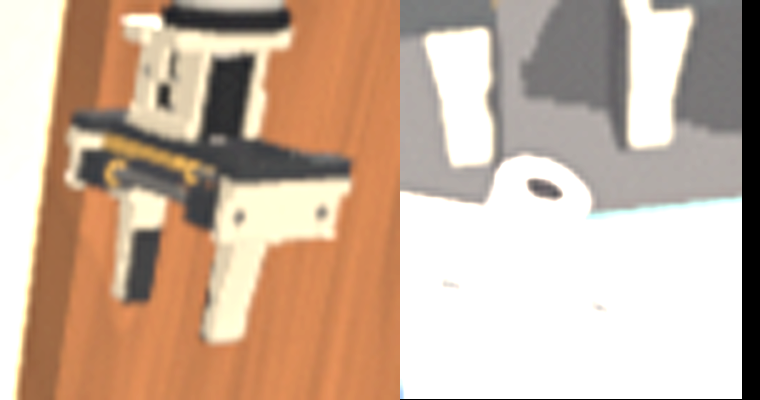

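```bash
python3 - <<'E'
from h import *
for n in M:
    m=M[n];Rm=cv2.Rodrigues(m["rvec"])[0];print(n,"cam",-Rm.T@m["tvec"],"fwd",Rm[2])
    print("base",proj(n,[[0,0,0],[.1,0,0],[0,.1,0]]).round(0).tolist())
for c in([.2774,-.6149,.193],[.5757,.146,.0865]):
    c=np.array(c); print("J px/10mm",[(proj("side",c+d)-proj("side",c)).round(1).tolist()[0] for d in np.eye(3)*.01])
# body plate corners visible in top crop
for z in(.13,.15,.17):print(z,[ray("top",(180+(u-490)/4,140+v/4),z).round(3).tolist() for u,v in((625,300),(755,300),(690,355))])
E
```

```text
side cam [0.50492598 0.67332578 0.53445385] fwd [ 0.06600559 -0.81533041 -0.57522134]
base [[534.0, 249.0], [486.0, 246.0], [557.0, 283.0]]
top cam [0.46482534 0.00235161 1.3775069 ] fwd [ 0.05864493 -0.00311406 -0.99827405]
base [[280.0, 398.0], [280.0, 362.0], [245.0, 398.0]]
J px/10mm [[-3.1, -0.1], [0.4, 0.9], [0.5, -3.2]]
J px/10mm [[-5.4, -0.4], [-0.7, 3.6], [-0.0, -4.2]]
0.13 [[0.514, 0.173, 0.13], [0.514, 0.088, 0.13], [0.478, 0.131, 0.13]]
0.15 [[0.513, 0.171, 0.15], [0.513, 0.087, 0.15], [0.477, 0.129, 0.15]]
0.17 [[0.512, 0.168, 0.17], [0.512, 0.085, 0.17], [0.477, 0.127, 0.17]]
```

Laterally the fingers are centred over the web. In the side view the tips look about 24 mm higher than the text's tip offset implies. I descend in small guarded steps, watching the force.

Emit:
drive_tool(
  increments=[
    [[-0.18, 0, 0, 0.1, 0], [-0.18, 0, 0, 0.2, 0], [-0.18, 0, 0, 0.27, 0], [-0.18, 0, 0, 0.32, 0], [-0.18, 0, 0, 0.32, 0]],
  ],
)

```text
time_s: 3.88
tcp_pos: [0.575, 0.146, 0.0577]
eef_rot: [179.9, -0.0, -74.0]
contact_force: [0.4, -0.8, 0.0]
gripper_width: 0.0356
gripper_force: 0.0
```

```bash
python3 - <<'E'
from h import *
from plant import capture,r
s=r.get_state();print(s["tcp_pos"],s["contact_force"])
y=np.radians(-74.05);ty=np.array([np.sin(y),-np.cos(y),0])
im=capture("side")[:,:,::-1][205:295,225:315]
a=cv2.resize(im,None,fx=6,fy=6,interpolation=2);a=cv2.convertScaleAbs(a,alpha=.85)
for dz in(-.011,.0,.013):
  for sg in(-1,1):
    q=(proj("side",s["tcp_pos"]+sg*ty*.018+[0,0,dz])[0]-[225,205])*6;cv2.circle(a,tuple(int(v) for v in q),3,(0,0,255) if dz<0 else(0,160,0),-1)
cv2.imwrite("pics/n3.png",a)
E
```

```text
[0.57500516 0.14599204 0.05772314] [ 3.78338037e-01 -7.78831639e-01  6.57102173e-04]
```

View pics/n3.png

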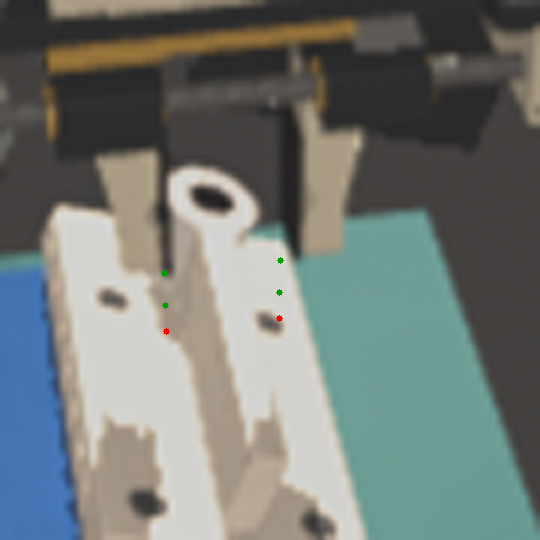

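The picture shows the left tip near (140,270) and the right near (322,250), above the predicted red dots at (166,331) and (279,318). So the tips may be about 24 mm high, above the web. A feather-light closing test will tell.

Emit:
drive_tool(
  increments=[
    [[-1, 0, 0, 0, 0], [-1, 0, 0, 0, 0], [-1, 0, 0, 0, 0], [-1, 0, 0, 0, 0]],
  ],
  squeeze=3,
)

```text
time_s: 4.42
tcp_pos: [0.5754, 0.1462, 0.0585]
eef_rot: [-180.0, 0.0, -74.0]
contact_force: [0.5, -0.1, -0.0]
gripper_width: 0.0024
gripper_force: 0.0
```

The fingers shut on air, so the tips really are higher than stated. I reopen and go lower in guarded steps.

Emit:
drive_tool(
  increments=[
    [[-0.18, 0, 0, 0, 0], [-0.18, 0, 0, 0, 0], [-0.18, 0, 0, 0, 0], [-0.18, 0, 0, 0.04, 0], [-0.18, 0, 0, 0.08, 0]],
  ],
)

```text
time_s: 5.05
tcp_pos: [0.5752, 0.1462, 0.0484]
eef_rot: [180.0, 0.0, -74.0]
contact_force: [0.1, -0.4, -1.3]
gripper_width: 0.0356
gripper_force: 0.0
```

Emit:
drive_tool(
  increments=[
    [[-0.18, 0, 0, 0.03, 0], [-0.18, 0, 0, 0.06, 0], [-0.18, 0, 0, 0.08, 0], [-0.18, 0, 0, 0.08, 0]],
  ],
)

```text
time_s: 5.55
tcp_pos: [0.5752, 0.1461, 0.039]
eef_rot: [180.0, -0.0, -74.0]
contact_force: [-0.1, 0.1, 2.0]
gripper_width: 0.0358
gripper_force: 0.0
```

Emit:
drive_tool(
  increments=[
    [[-0.18, 0, 0, 0.02, 0], [-0.18, 0, 0, 0.035, 0], [-0.18, 0, 0, 0.035, 0]],
  ],
)

```text
time_s: 5.92
tcp_pos: [0.5752, 0.1461, 0.0348]
eef_rot: [180.0, -0.0, -74.0]
contact_force: [0.1, -0.2, -0.5]
gripper_width: 0.0359
gripper_force: 0.0
```

```bash
python3 - <<'E'
from plant import capture,r
import cv2,numpy as np
s=r.get_state();print(s["tcp_pos"],s["contact_force"],s["moment"])
a=cv2.resize(capture("side")[205:305,225:315,::-1],None,fx=6,fy=6,interpolation=2);cv2.imwrite("pics/n4.png",a)
E
```

```text
[0.57521001 0.14611421 0.03479707] [ 0.05303994 -0.16866775 -0.54430174] [ 0.04631851  0.115075   -0.00182183]
```

View pics/n4.png

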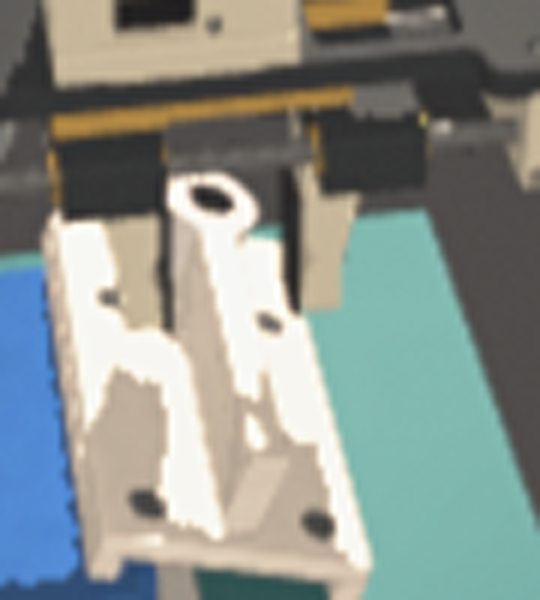

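Tips now at about (140,325) and (322,305), roughly 10 mm below the web's top with no contact. I close gently.

Emit:
drive_tool(
  increments=[
    [[-1, 0, 0, 0, 0], [-1, 0, 0, 0, 0], [-1, 0, 0, 0, 0]],
  ],
  squeeze=12,
)

```text
time_s: 6.35
tcp_pos: [0.5748, 0.1459, 0.0349]
eef_rot: [179.9, -0.0, -74.0]
contact_force: [-0.8, 0.5, 1.1]
gripper_width: 0.0122
gripper_force: 11.5
```

```bash
cat >tm.py <<'E'
from h import *
from plant import capture,r
def track():
    t=cv2.cvtColor(cv2.imread("pics/side0.png"),6);n=cv2.cvtColor(capture("side"),cv2.COLOR_RGB2GRAY)
    for nm,(x,y) in dict(bossTop=(260,238),lowcorner=(286,301),highcorner=(243,296),slabcorner=(211,317),slabR=(257,309),blueL=(211,310)).items():
        w=6;T=t[y-w:y+w+1,x-w:x+w+1];S=n[y-w-14:y+w+15,x-w-14:x+w+15]
        q=cv2.matchTemplate(S,T,5);_,v,_,l=cv2.minMaxLoc(q);print(nm,l[0]-14,l[1]-14,round(v,2))
if __name__=="__main__":
    track();s=r.get_state();print(s["tcp_pos"],s["contact_force"],s["gripper_width"],s["gripper_force"])
E
python3 tm.py
```

```text
bossTop 14 -2 0.53
lowcorner 0 0 1.0
highcorner 0 1 0.91
slabcorner 0 0 0.91
slabR 0 0 1.0
blueL 0 0 0.98
[0.57479879 0.1459386  0.03490594] [-1.77977449 -0.26206196  0.88676062] 0.012265466782664538 11.336799748241901
```

The bracket hasn't moved, but a 12.2 mm gap on a tilted 12 mm rib suggests only a shallow hold at the top edge. I reopen and go deeper with a force watch.

Emit:
drive_tool(
  increments=[
    [[-0.3, 0, 0, 0, 0], [-0.3, 0, 0, 0, 0], [-0.3, 0, 0, 0.02, 0], [-0.3, 0, 0, 0.04, 0], [-0.3, 0, 0, 0.04, 0]],
  ],
)

```text
time_s: 7.02
tcp_pos: [0.5752, 0.1461, 0.0298]
eef_rot: [180.0, -0.0, -74.0]
contact_force: [-0.1, 0.1, -0.0]
gripper_width: 0.0306
gripper_force: 0.0
```

Emit:
drive_tool(
  increments=[
    [[-0.3, 0, 0, 0.015, 0], [-0.3, 0, 0, 0.03, 0], [-0.3, 0, 0, 0.03, 0]],
  ],
)

```text
time_s: 7.4
tcp_pos: [0.5752, 0.1461, 0.0264]
eef_rot: [180.0, -0.0, -74.0]
contact_force: [0.0, 0.3, 0.1]
gripper_width: 0.0306
gripper_force: 0.0
```

Emit:
drive_tool(
  increments=[
    [[-1, 0, 0, 0, 0], [-1, 0, 0, 0, 0], [-1, 0, 0, 0, 0]],
  ],
  squeeze=10,
)

```text
time_s: 7.78
tcp_pos: [0.5755, 0.1463, 0.0267]
eef_rot: [-180.0, 0.0, -74.0]
contact_force: [0.4, -0.4, -1.2]
gripper_width: 0.0155
gripper_force: 9.5
```

```bash
python3 tm.py
```

```text
bossTop 14 1 0.52
lowcorner 0 0 0.98
highcorner 0 1 0.92
slabcorner 0 0 0.8
slabR 0 0 1.0
blueL 0 0 0.9
[0.57547811 0.14627947 0.02664521] [ 0.78329552  0.87442035 -0.53210951] 0.015460216174713269 9.492134749889374
```

The gap is now 15.5 mm, so about 12 mm of rib is in the jaws, and nothing has been displaced. I lift straight with a slight bias to the bracket's +y, away from the hook.

Emit:
drive_tool(
  increments=[
    [[-1, 0, 0, -0.03, 0], [-1, 0, -0.02, -0.08, 0], [-1, 0, -0.03, -0.14, 0], [-1, 0, -0.03, -0.2, 0], [-1, 0, -0.03, -0.2, 0]],
  ],
  squeeze=15,
)

```text
time_s: 8.45
tcp_pos: [0.5789, 0.1473, 0.0512]
eef_rot: [-180.0, 0.0, -74.0]
contact_force: [-0.5, -0.5, -4.9]
gripper_width: 0.0119
gripper_force: 14.9
```

```bash
python3 tm.py
```

```text
bossTop 12 -9 0.53
lowcorner 5 -10 0.78
highcorner 3 -3 0.88
slabcorner 0 0 0.94
slabR 0 0 0.99
blueL 0 0 0.74
[0.5786781  0.14718401 0.05079763] [ 0.27043606  0.27134207 -3.98947024] 0.011576843782157608 14.866305738687515
```

The bracket is free and level: jaw gap about 12 mm, weight about 4.5 N, slab and blue plate unmoved. I firm the grip, raise it, and carry it to the lift.

Emit:
drive_tool(
  increments=[
    [[-1, 0, 0, -0.2, 0], [-1, 0, 0, -0.5, 0], [-1, 0, 0, -0.8, 0], [-1, 0, 0, -1, 0], [-1, 0, 0, -1, 0]],
  ],
  squeeze=35,
)

```text
time_s: 9.12
tcp_pos: [0.5796, 0.1477, 0.1722]
eef_rot: [-179.8, 0.1, -74.0]
contact_force: [0.4, 0.2, -4.3]
gripper_width: 0.0115
gripper_force: 34.8
```

Emit:
drive_tool(
  increments=[
    [[-1, 0.15, 0.06, -0.1, 0], [-1, 0.4, 0.15, -0.2, 0], [-1, 0.65, 0.25, -0.2, 0], [-1, 0.85, 0.34, -0.2, 0], [-1, 0.95, 0.38, -0.2, 0]],
  ],
)

```text
time_s: 9.75
tcp_pos: [0.5652, 0.023, 0.1935]
eef_rot: [179.9, 0.0, -74.1]
contact_force: [1.3, 0.5, -4.0]
gripper_width: 0.0115
gripper_force: 34.8
```

Emit:
drive_tool(
  increments=[
    [[-1, 0.2, 0.08, 0, 0], [-1, 0.4, 0.16, 0, 0], [-1, 0.6, 0.24, 0, 0], [-1, 0.8, 0.32, 0, 0], [-1, 0.95, 0.38, 0, 0]],
  ],
)

```text
time_s: 10.38
tcp_pos: [0.5534, -0.0983, 0.1939]
eef_rot: [179.9, 0.0, -74.0]
contact_force: [0.3, 0.8, -4.5]
gripper_width: 0.0114
gripper_force: 34.8
```

Emit:
drive_tool(
  increments=[
    [[-1, 0.25, 0.1, 0, 0.015], [-1, 0.5, 0.2, 0, 0.03], [-1, 0.75, 0.3, 0, 0.045], [-1, 0.9, 0.36, 0, 0.06], [-1, 0.95, 0.38, 0, 0.0725]],
  ],
)

```text
time_s: 11.0
tcp_pos: [0.541, -0.2206, 0.1939]
eef_rot: [179.9, -0.0, -100.3]
contact_force: [0.7, 0.1, -5.1]
gripper_width: 0.0115
gripper_force: 34.8
```

```bash
python3 - <<'E'
from h import *
from plant import capture,r
s=r.get_state();print(s)
a=cv2.resize(capture("side")[80:205,235:345,::-1],None,fx=4,fy=4,interpolation=2)
t=capture("top")[:,:,::-1];b=cv2.resize(t[150:245,180:270],None,fx=3.4,fy=3.4,interpolation=2)
im=np.zeros((500,760,3),np.uint8);im[:,:440]=a;im[:323,440:440+306]=b;cv2.imwrite("pics/n5.png",im);cv2.imwrite("pics/top5.png",t)
E
```

```text
{'time_s': 11.0, 'joints': array([-3.01987388e+00,  1.25290609e+01, -1.19808299e+01, -2.88074354e-03,
       -6.55542924e+01, -7.31407648e+00]), 'qd': array([ -4.43114842,   1.15770091,   1.60400022,  -0.23797605,
        -0.34016726, -30.61505383]), 'joint_torque': array([-2.11368171e-01, -4.87939560e+01,  3.02802193e+01,  7.70619661e+00,
        1.19733793e-02,  9.38699506e-01]), 'tcp_pos': array([ 0.54101101, -0.22058975,  0.19389943]), 'eef_rot': array([ 1.79936005e+02, -5.57122127e-03, -1.00335141e+02]), 'contact_force': array([ 0.71081805,  0.11276004, -5.07689499]), 'moment': array([0.10120945, 0.10129208, 0.04228387]), 'gripper_force': 34.830374121665955, 'gripper_width': 0.011522983535832938}
```

View pics/n5.png

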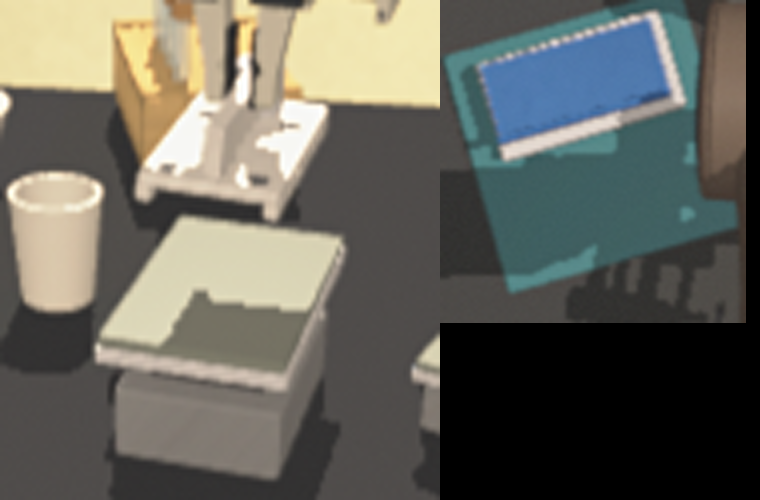

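The held bracket is level above the deck. Side pixels: near corners (269,126) and (303,130), far right (317,106), feet (270,131) and (302,134). The blue plate and slab lie undisturbed. I check the alignment numerically.

```bash
python3 - <<'E'
from h import *
obs=[((-75,42,16),(269.3,125.8)),((-75,-42,16),(303.3,130)),((75,-42,16),(317,106.3)),((-75,42,0),(270,130.8)),((-75,-42,0),(302,134.3))]
P=np.array([o[0] for o in obs])/1e3;U=np.array([o[1] for o in obs])
f=lambda p:(proj("side",R.from_euler("z",p[3]).apply(P)+p[:3])-U).ravel()
s=least_squares(f,[.5415,-.2176,.183,np.radians(-100.3)]);print(s.x[:3],np.degrees(s.x[3]),s.fun.round(1))
E
```

```text
[ 0.54235777 -0.25126683  0.16177895] -101.58524252051521 [ 0.1 -1.3 -0.  -1.  -0.4  1.4 -0.7 -0.1  0.9  1.1]
```

That single-view fit is only weak along the depth axis and otherwise agrees. I lower it, then feel for the deck.

Emit:
drive_tool(
  increments=[
    [[-1, 0, 0, 0.1, 0], [-1, 0, 0, 0.25, 0], [-1, 0, 0, 0.4, 0], [-1, 0, 0, 0.5, 0], [-1, 0, 0, 0.5, 0]],
  ],
)

```text
time_s: 11.72
tcp_pos: [0.5408, -0.2188, 0.1333]
eef_rot: [179.9, -0.0, -100.0]
contact_force: [-0.1, 1.0, -5.1]
gripper_width: 0.0119
gripper_force: 34.8
```

Emit:
drive_tool(
  increments=[
    [[-1, 0, 0, 0.03, 0], [-1, 0, 0, 0.06, 0], [-1, 0, 0, 0.09, 0], [-1, 0, 0, 0.1, 0], [-1, 0, 0, 0.1, 0]],
  ],
)

```text
time_s: 12.35
tcp_pos: [0.5415, -0.2193, 0.1225]
eef_rot: [180.0, -0.0, -100.1]
contact_force: [0.1, 0.6, -3.4]
gripper_width: 0.0114
gripper_force: 34.8
```

Emit:
drive_tool(
  increments=[
    [[-1, 0, 0, 0.01, 0], [-1, 0, 0, 0.02, 0], [-1, 0, 0, 0.03, 0], [-1, 0, 0, 0.03, 0]],
  ],
)

```text
time_s: 12.85
tcp_pos: [0.5415, -0.2193, 0.1188]
eef_rot: [180.0, -0.0, -100.1]
contact_force: [-0.7, -0.1, -4.2]
gripper_width: 0.0117
gripper_force: 34.8
```

Emit:
drive_tool(
  increments=[
    [[-1, 0, 0, 0.01, 0], [-1, 0, 0, 0.02, 0], [-1, 0, 0, 0.03, 0], [-1, 0, 0, 0.03, 0]],
  ],
)

```text
time_s: 13.35
tcp_pos: [0.5414, -0.2193, 0.1152]
eef_rot: [180.0, -0.0, -100.1]
contact_force: [-0.3, 0.1, -5.6]
gripper_width: 0.0115
gripper_force: 34.8
```

Emit:
drive_tool(
  increments=[
    [[-1, 0, 0, 0.01, 0], [-1, 0, 0, 0.02, 0], [-1, 0, 0, 0.025, 0], [-1, 0, 0, 0.025, 0]],
  ],
)

```text
time_s: 13.85
tcp_pos: [0.5415, -0.2193, 0.1123]
eef_rot: [180.0, 0.0, -100.1]
contact_force: [-0.8, -0.3, -4.7]
gripper_width: 0.0113
gripper_force: 34.8
```

Emit:
drive_tool(
  increments=[
    [[-1, 0, 0, 0.01, 0], [-1, 0, 0, 0.02, 0], [-1, 0, 0, 0.02, 0]],
  ],
)

```text
time_s: 14.22
tcp_pos: [0.5421, -0.2194, 0.1105]
eef_rot: [-179.9, -0.0, -100.1]
contact_force: [0.4, -0.2, 0.5]
gripper_width: 0.0115
gripper_force: 34.8
```

Emit:
drive_tool(
  increments=[
    [[-1, 0, 0, 0.01, 0], [-1, 0, 0, 0.015, 0], [-1, 0, 0, 0.015, 0]],
  ],
)

```text
time_s: 14.6
tcp_pos: [0.5427, -0.2195, 0.109]
eef_rot: [-179.9, -0.0, -100.1]
contact_force: [4.0, -0.3, 5.1]
gripper_width: 0.0115
gripper_force: 35.0
```

The deck now carries the bracket, with the force turned to +5 N. I relax the grip, then open and retreat upward.

Emit:
drive_tool(
  increments=[
    [[-1, 0, 0, 0, 0], [-1, 0, 0, 0, 0], [-1, 0, 0, 0, 0]],
  ],
  squeeze=5,
)

```text
time_s: 14.98
tcp_pos: [0.5427, -0.2195, 0.1088]
eef_rot: [-179.9, -0.0, -100.1]
contact_force: [4.3, -1.0, 5.3]
gripper_width: 0.0116
gripper_force: 5.0
```

Emit:
drive_tool(
  increments=[
    [[-0.3, 0, 0, 0, 0], [-0.3, 0, 0, 0, 0], [-0.3, 0, 0, 0, 0], [-0.3, 0, 0, 0, 0]],
  ],
)

```text
time_s: 15.48
tcp_pos: [0.541, -0.2192, 0.1078]
eef_rot: [179.9, 0.0, -100.1]
contact_force: [0.2, -0.3, 0.6]
gripper_width: 0.0305
gripper_force: 0.0
```

Emit:
drive_tool(
  increments=[
    [[-0.3, 0, 0, -0.1, 0], [-0.3, 0, 0, -0.3, 0], [-0.3, 0, 0, -0.6, 0], [-0.3, 0, 0, -1, 0], [-0.3, 0, 0, -1, 0]],
  ],
)

```text
time_s: 16.1
tcp_pos: [0.5439, -0.22, 0.2336]
eef_rot: [-179.5, -0.0, -100.1]
contact_force: [0.3, -0.6, -1.3]
gripper_width: 0.031
gripper_force: 0.0
```

Emit:
drive_tool(
  increments=[
    [[-0.3, 0, -0.5, -0.2, 0], [-0.3, 0, -1, -0.2, 0], [-0.3, 0, -1, -0.2, 0]],
  ],
)

```text
time_s: 16.48
tcp_pos: [0.6621, -0.2404, 0.2483]
eef_rot: [179.7, -0.0, -100.1]
contact_force: [-0.6, 0.4, -1.6]
gripper_width: 0.0308
gripper_force: 0.0
```

I've used all the picture views, so I move the arm aside and check the placing by image code.

Emit:
drive_tool(
  increments=[
    [[-0.3, -0.5, 0, 0, 0], [-0.3, -1, 0, 0, 0], [-0.3, -1, 0.3, 0, 0]],
  ],
)

```text
time_s: 16.85
tcp_pos: [0.6458, -0.1124, 0.2508]
eef_rot: [179.9, -0.0, -99.9]
contact_force: [-1.1, 0.5, -0.2]
gripper_width: 0.0309
gripper_force: 0.0
```

Emit:
drive_tool(
  increments=[
    [[-0.3, -0.5, 0, 0, 0], [-0.3, -1, 0, 0, 0], [-0.3, -1, 0.3, 0, 0]],
  ],
)

```text
time_s: 17.23
tcp_pos: [0.6311, 0.0119, 0.2508]
eef_rot: [179.9, -0.0, -99.9]
contact_force: [-1.9, -1.3, 0.4]
gripper_width: 0.0309
gripper_force: 0.0
```

Emit:
drive_tool(
  increments=[
    [[-0.3, -0.5, 0, 0, 0], [-0.3, -1, 0, 0, 0], [-0.3, -1, 0.3, 0, 0], [-0.3, -1, 0.3, 0, 0]],
  ],
)

```text
time_s: 17.73
tcp_pos: [0.6145, 0.1339, 0.2529]
eef_rot: [180.0, 0.0, -100.0]
contact_force: [0.9, 0.2, -0.2]
gripper_width: 0.0305
gripper_force: 0.0
```

```bash
python3 - <<'E'
from h import *
from plant import capture
t=capture("top")[:,:,::-1].copy();o=cv2.imread("pics/top0.png");cv2.imwrite("pics/top9.png",t)
s=t[160:250,310:415].astype(int);g=cv2.cvtColor(t,6)[160:250,310:415]
def rect(m,z):
    cs,_=cv2.findContours(m.astype(np.uint8),0,2);c=max(cs,key=cv2.contourArea)
    b=cv2.boxPoints(cv2.minAreaRect(c))+[310,160];q=np.array([ray("top",u,z) for u in b]);e=max((q[1]-q[0],q[2]-q[1]),key=np.linalg.norm);e2=min((q[1]-q[0],q[2]-q[1]),key=np.linalg.norm)
    print(q.mean(0).round(4),np.linalg.norm(e).round(3),np.linalg.norm(e2).round(3),np.degrees(np.arctan(e[1]/e[0])).round(1),cv2.contourArea(c))
rect(g>125,.096)
for th in(205,215,225,235):rect((s.min(2)>th),.112)
print(np.histogram(g,bins=[0,60,100,125,150,175,190,205,220,235,256]))
p=capture("side")[:,:,::-1];cv2.imwrite("pics/side9.png",p)
E
python3 tm.py
```

```text
[ 0.5442 -0.2173  0.096 ] 0.192 0.123 79.4 3028.0
[ 0.5435 -0.2156  0.112 ] 0.149 0.082 80.0 1325.0
[ 0.5434 -0.2156  0.112 ] 0.148 0.082 79.9 1283.5
[ 0.5436 -0.2157  0.112 ] 0.147 0.081 79.9 1123.5
[ 0.543  -0.2332  0.112 ] 0.049 0.005 79.5 12.5
(array([ 753, 5336,  179,  369,  332,  869,  169,   79,  103, 1261]), array([  0,  60, 100, 125, 150, 175, 190, 205, 220, 235, 256]))
bossTop 2 -11 0.52
lowcorner 2 -12 0.74
highcorner 10 12 0.69
slabcorner 0 0 0.94
slabR 1 -4 0.86
blueL 0 0 0.74
[0.61658581 0.13267176 0.25286746] [-0.08346844 -0.52263622  0.11969541] 0.031021200400653367 0.0
```

The bracket measures 149×82 mm in view, about 2 mm off the deck centre, with its yaw within 0.6° of the deck's. The slab corner is unmoved, so I hand in.

```bash
python3 -c "
from plant import job
print(job.close_job())"
```

```text
the job is handed in; nothing more can be done
None
```

The bracket is on the large lift's deck, web up, about 2 mm off centre and within 1° of the deck's long side by the top camera. It is released, the slab and blue plate looked unmoved, and the job was handed in at about 18 s; the hand-in returned no verdict. I did not re-measure the flask, bottle and beaker.

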